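# Seat the anvil rod in the clip press and lower its lever

### The arm

A 7-joint arm with a two-finger parallel gripper is mounted at the origin on the work surface. World frame = base frame: x ahead of the robot, y to its left, z up, the work surface at z = 0. Lengths are in mm, angles in rad, forces in N, time in s.
With the tool pointing down it reaches from about 400 to 875 mm from the base axis. Payload 6.5 kg.
Tool frame: the origin (TCP) lies on the centre line of the jaws, within the pads' length; the fingertips stand 17 mm ahead of it and the grasp point (between the pads) lies 2 mm behind it; y points along the fingers, z is the direction in which the jaws open and shut, and the axes are right-handed (so a half turn about y gives the same grasp; the last joint's range is limited). The gripper opens to 88 mm and grips with 3 to 60 N. Pads are 18 mm wide; open, the fingers measure 123 mm over their backs; the gripper's body (75 mm by 187 mm) begins 45 mm behind the grasp point.
Start: joints at [1.051, 0.536, -0.004, 1.538, 0.003, 1.067, -0.071], TCP at [284.945, -584.206, 255.716] pointing down, gripper open.
Joint ranges: [-2.7, 2.7], [-0.37, 2.16], [-1.27, 1.26], [0.24, 2.4], [-1.31, 4.45], [0.19, 1.91], [-2.76, 2.76]. Speed limits (rad/s): [2.39, 2.39, 3.14, 3.14, 3.14, 3.14, 3.14].

### API

Orientations are given as [roll, pitch, yaw] about the fixed x, y, z axes, in that order (R = Rz(yaw) Ry(pitch) Rx(roll)).
In Python, from plant import r gives the robot as it stands. The module is installed in compiled form; this text tells all that it offers.
- The arm moves only by the shell command python3 -m handwheel 'ROWS'. ROWS is a JSON object of lists of equal length, an entry for each row: "slide": the shift along the tool's x, y, z in units of 40 mm (1.0 is 40 mm), a list of three; "yaw": the turn about the tool's y in degrees; "gripper": the opening, from -1 (shut) to 1 (fully open). A call has 1 to 10 rows; each row is the pose to reach, as a shift and turn from the pose measured when the call began, along the tool's axes at that moment; what a row does not reach only later rows make up. A row lasts 1/12 s, in which the tool goes at most 41.7 mm and 7.16 degrees, less where a joint would pass 70% of its speed; a pose out of reach is approached as far as the arm can. A call with a gripper value outside its range is refused whole. The fingers move at their own pace and stop on an object; the grip force is fixed at half the most. Time passes only in rows, so rows that repeat a pose let the fingers close. It gives the time, the measured TCP pose, the force and the opening at its end, in the units of the state.
- r.observe(): the state, without advancing time (a new reading comes with each control period).
- r.get_image(name): name is "scene" or "side" or "wrist"; returns a dict with "frame" (420x560x3 uint8, blue, green, red), "fx", "fy", "cx", "cy" (pixels), "dist" ([k1, k2, p1, p2, k3] as OpenCV has them; the pictures are not rectified), "rvec" (rotation vector, rad) and "tvec" (3), from world to camera coordinates, as OpenCV has them; the wrist camera has in their place "T_tool_cam" (4x4, takes a point from camera to tool coordinates, whose origin is the TCP and whose axes are the tool frame's). Camera axes: x right, y down, z forward; pixel columns grow to the right and rows downward; lengths in mm; the calibration is good to about 2 mm. A picture is of the moment at which its call begins: read the wrist's pose just before it. There is no depth.
- r.close_job(): hands the job in, once; it reports no verdict.
The state is a dict: "clock": time; "joint_pos": joint angles; "joint_vel": joint speeds; "joint_efforts": joint torques, N m; "tool_pos": TCP position; "eef_rot": TCP orientation; "ft_force": force on the tool from outside, world axes, zero at the start; "wrist_torque": the same for the moment, N m; "finger_gap": finger opening in mm.
Only numpy, scipy, OpenCV 4.12 (cv2) and the standard library are available. Lean on these libraries where they do the work, as an engineer would, in place of code of your own. Each camera call takes 0.05 s, during which the arm holds its last target. There are 200 camera calls.

### The job

Set up the fastening press: take the thick steel rod (not the slim pen) off the wooden rest, lay it centred across the press's two forks and push it down gently, with less than 40 N, past the sprung jaw until it sits fully home with the jaw closed again over it; do not drop it in. Let go of the rod, then bring the raised lever all the way down over the rod's end and leave it down. Leave the pen, the bell, the bin and the binder clip where they are.

Things in the scene. Friction and masses are not known exactly. Their poses are not given: they have to be found in the camera images.
- rod: Plain bright steel rod with round ends, 16 mm thick, 200 mm long, 0.28 kg. Origin at its middle; its y axis runs along it. It starts in one of the two notch pairs of the wooden rest, its axis 42 mm above the table.
- pen: Slim black pen with brass trim, 11 mm thick, 151 mm long, lying in the other notch pair of the rest, 80 mm from the rod and parallel to it. Origin at its middle, y along it. Not to be moved.
- pen_rest: Dark walnut rest, fixed, 130 mm (x) by 110 mm (y), 44 mm high. Origin at the centre of its underside. Two cheeks 14 mm thick at y = -45 and +45 mm carry notches 19 mm wide and 10 mm deep at x = -40 and x = +40 mm; things in them lie along y. Between the cheeks the floor is 8 mm high and free for fingers.
- press: Dark cast-iron press, fixed. Base plate from x = -60 to +135 mm and y = -125 to +125 mm, 20 mm thick. Origin on the table under the middle of the seated rod, which lies along y. Two forks at y = -50 and +50 mm (14 mm wide): channel 19 mm wide, front tine (-x side) with flared lead-in up to z = 90 mm, rear tine up to 64 mm. Between the forks there is free room for fingers down to z = 35 mm.
- seat (a point): Where the middle of the rod must lie when fully home: 60 mm above the table on the press, with the press's axes (y along the rod).
- jaw (a joint): Sprung steel jaw on a shaft along the rear (+x side) of the forks; its two noses at y = -66 and +66 mm hang over the channel with a steep upper slope. 0 rad = closed (spring-held), growing to about 0.2 as a rod pushes past; 10 to 20 N in all is needed. The rod touches the noses with its axis about 86 mm above the table, passes them at about 68 mm and the jaw then springs back over it.
- jaw_nose (a point): Lower edge of the jaw's noses, midway between them; 71 mm above the table and 2 mm to the +x side of the seat when closed.
- lever (a joint): Angle of the press lever: 0 rad = fully down (level, its foot just over the rod's end at y = -92 mm of the press), about 1.2 to 1.4 = raised as found. Stays where it is left; 3 to 4 N at the grip move it down.
- lever_hinge (a point): Axis of the lever's hinge, 85 mm above the table at x = +100, y = -92 mm of the press, axis along the press's y. The lever runs from here towards -x of the press, a bar 16 mm wide and thick ending in a round black grip.
- lever_grip (a point): Top of the lever's black round grip (22 mm thick, 40 mm long), 150 mm from the hinge and 11 mm above the lever's middle line; turns with the lever.
- bell: Black domed desk bell, 80 mm across, 60 mm high. Origin at the centre of its underside. Not to be moved.
- clip_bin: Grey metal bin of large paperclips, 70 by 130 by 55 mm. Origin at the centre of its underside. Not to be moved.
- binder_clip: Blue binder clip, 60 mm wide, 26 mm high, wire handle to its -x side. Origin at the centre of its underside. Not to be moved.
Mind the look-alikes: they are no part of the job. There is more than one size of the rod; the job needs the middle-sized.

How it is judged (in metres and radians):
On the way, in this order (a step that is already met when the one before it is completed fails the run):
1. the rod lies home in both forks with the jaw closed over it while the lever is still raised (z of rod in the frame of seat between -0.004 and 0.004 m and x of rod in the frame of seat between -0.005 and 0.005 m and y of rod in the frame of seat between -0.015 and 0.015 m and angle between the y axis of rod and the y axis of seat, either way round below 0.06 rad and value of joint jaw below 0.06 rad and value of joint lever above 0.8 rad), for 0.2 s.
2. the rod has been let go, and the lever is down (z of rod in the frame of seat between -0.004 and 0.004 m and x of rod in the frame of seat between -0.005 and 0.005 m and y of rod in the frame of seat between -0.015 and 0.015 m and angle between the y axis of rod and the y axis of seat, either way round below 0.06 rad and value of joint jaw below 0.06 rad and value of joint lever below 0.08 rad and contact force between rod and the fingers below 0.2 N), for 0.2 s.
At the end, for the whole second after the job is handed in: The rod lies at rest in both forks: its middle within 4 mm of the seat in height, 5 mm across and 15 mm along, within 0.06 rad of the forks' line; the jaw is closed over it (below 0.06 rad) and the lever is down (below 0.08 rad) (z of rod in the frame of seat between -0.004 and 0.004 m and x of rod in the frame of seat between -0.005 and 0.005 m and y of rod in the frame of seat between -0.015 and 0.015 m and angle between the y axis of rod and the y axis of seat, either way round below 0.06 rad and value of joint jaw below 0.06 rad and value of joint lever below 0.08 rad and linear speed of rod below 0.01 m/s); the robot touches nothing.
It fails at once if the rod is pressed against the press with more than 40 N (contact force between rod and press above 40 N).
It fails at once if the rod is dropped into the forks (faster than 0.8 m/s there) (linear speed of rod above 0.8 m/s and horizontal distance between rod and seat below 0.05 m and z of rod in the frame of seat below 0.06 m).
It fails at once if the pen, bell, bin or binder clip is moved by more than 20 mm (distance of any of bell, clip_bin, binder_clip, pen from where it was at the start of the episode above 0.02 m).
It also fails if it takes over 69 s, if anything falls off the work surface, if the arm or the gripper's body presses on something with over 40 N, if the wrist force passes 120 N, or if a joint passes its speed limit or range.

## Working session

There is one attempt and no reset: what is moved stays moved. The work goes in short steps, Python scripts to look and compute and a shell command to move; the robot and the scene stay as the last step left them, time stands still between calls to the robot, and variables do not carry over. Pictures are saved under pics/ and viewed, about 8 in all and at most 12, crops included, and the job is handed in when it is done.

```bash
mkdir -p pics; ls
cat > h.py <<'E'
import cv2, numpy as np
from scipy.spatial.transform import Rotation as R
from plant import r
def st():
    s=r.observe(); return s
def grab(name,fn):
    s=r.observe(); im=r.get_image(name); cv2.imwrite('pics/'+fn,im['frame'])
    K=np.array([[im['fx'],0,im['cx']],[0,im['fy'],im['cy']],[0,0,1.]]); d=np.array(im['dist'],float)
    if 'rvec' in im:
        Rm=cv2.Rodrigues(np.array(im['rvec'],float))[0]; t=np.array(im['tvec'],float).ravel()
    else:
        T=np.eye(4); T[:3,:3]=R.from_euler('xyz',s['eef_rot']).as_matrix(); T[:3,3]=s['tool_pos']
        W=np.linalg.inv(T@np.array(im['T_tool_cam'])); Rm=W[:3,:3]; t=W[:3,3]
    np.savez('pics/'+fn[:-4]+'.npz',K=K,d=d,Rm=Rm,t=t); return im['frame']
class Cam:
    def __init__(s,fn):
        z=np.load('pics/'+fn+'.npz'); s.K,s.d,s.Rm,s.t=z['K'],z['d'],z['Rm'],z['t']; s.c=-s.Rm.T@s.t
    def ray(s,p):
        u=cv2.undistortPoints(np.array(p,float).reshape(-1,1,2),s.K,s.d).reshape(-1,2)
        return np.c_[u,np.ones(len(u))]@s.Rm
    def onz(s,p,z):
        v=s.ray(p); return s.c+v*((z-s.c[2])/v[:,2])[:,None]
    def proj(s,P):
        return cv2.projectPoints(np.array(P,float).reshape(-1,1,3),cv2.Rodrigues(s.Rm)[0],s.t,s.K,s.d)[0].reshape(-1,2)
def tri(c1,p1,c2,p2):
    out=[]
    for v,w in zip(c1.ray(p1),c2.ray(p2)):
        A=np.c_[v,-w]; k=np.linalg.lstsq(A,c2.c-c1.c,rcond=None)[0]
        a=c1.c+k[0]*v; b=c2.c+k[1]*w; out.append(np.r_[(a+b)/2,np.linalg.norm(a-b)])
    return np.array(out)
E
python3 - <<'E'
from h import *
a=grab('scene','s0.png'); b=grab('side','d0.png'); c=grab('wrist','w0.png')
cv2.imwrite('pics/m0.png',np.hstack([cv2.resize(a,(800,600))])) 
print(st()); 
for n in('s0','d0','w0'): k=Cam(n); print(n,k.c,k.Rm[2])
E
```

```text
pics
{'clock': 0.15, 'joint_pos': array([ 1.05083274,  0.53697632, -0.00442655,  1.53859116,  0.00258117,
        1.0673268 , -0.07122557]), 'joint_vel': array([ 2.47417381e-03, -1.80657106e-03,  9.54444339e-04, -3.91783307e-03,
        3.86001545e-04,  6.33907330e-05,  1.13263622e-03]), 'joint_efforts': array([ 1.39383224e-03, -5.71331978e+01,  9.92148332e-01, -2.51829439e+01,
       -5.60518191e-02,  1.52846624e-02,  1.26013961e-04]), 'tool_pos': array([ 284.73216452, -583.83576489,  255.07215854]), 'eef_rot': array([-1.57208930e+00, -8.71434099e-05, -2.68780275e+00]), 'ft_force': array([-0.12181364, -0.52792031, -0.34322421]), 'wrist_torque': array([-0.040175  , -0.04775408,  0.0461214 ]), 'finger_gap': 88.06329906665145}
s0 [1087.09075903  837.71904352 1255.91632804] [-0.3370571  -0.51309756 -0.78938166]
d0 [265.75818155 587.10146614 851.72834852] [ 0.32114951 -0.51349154 -0.79573201]
w0 [ 348.07283144 -552.25041153  384.18318968] [-0.24353145 -0.11799002 -0.96268935]
```

View pics/m0.png

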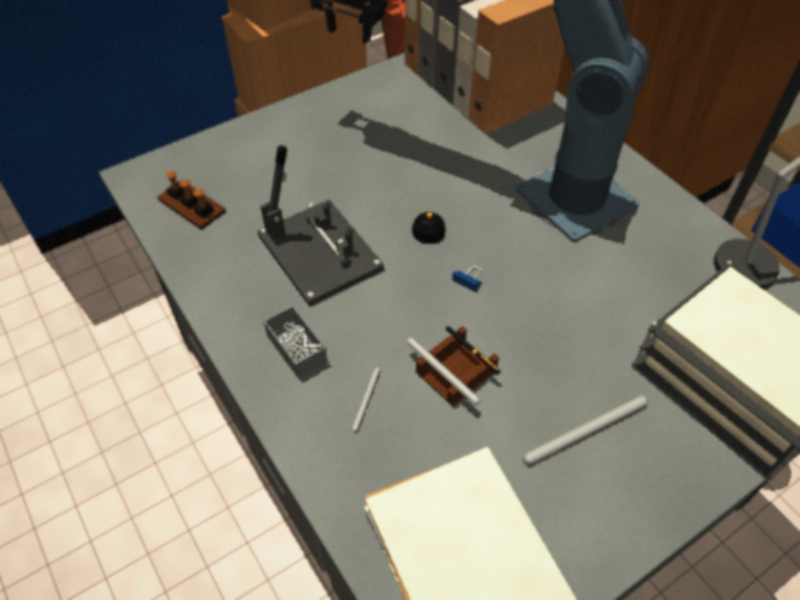

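View pics/d0.png

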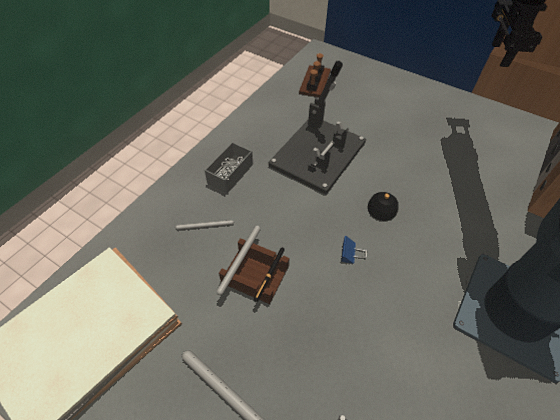

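The scene view (800 px) shows the rod at (412,343)–(478,405) with the pen beside it on the rest. The press is at (320,250) with its lever up, and the larger and smaller look-alike rods lie on the table. The side view shows the rod at (258,228)–(222,292) and the press at (318,155), with screws at its corners. Next I'll measure the rod and the press.

```bash
cat > m1.py <<'E'
from h import *
def blob(fn,seed,lo=(105,)):
    im=cv2.imread(f'pics/{fn}.png'); hsv=cv2.cvtColor(im,cv2.COLOR_BGR2HSV)
    m=((hsv[...,2]>150)&(hsv[...,1]<60)).astype(np.uint8)
    n,l,s,c=cv2.connectedComponentsWithStats(m)
    i=min(range(1,n),key=lambda i:np.hypot(*(c[i]-seed))+(1e3 if s[i,4]<40 else 0))
    p=np.argwhere(l==i)[:,::-1].astype(float); mu=p.mean(0); w,v=np.linalg.eigh(np.cov((p-mu).T)); d=v[:,1]; q=(p-mu)@d
    return mu,d,q.min(),q.max(),s[i,4]
S,D=Cam('s0'),Cam('d0')
e={}
for n,seed in(('s0',(311,262)),('d0',(240,260))):
    mu,d,a,b,A=blob(n,seed); e[n]=[mu+a*d,mu+b*d]; print(n,mu,A,e[n])
E
python3 m1.py
python3 - <<'E'
from h import *
a=cv2.imread('pics/s0.png')[85:225,160:290]; b=cv2.imread('pics/d0.png')[40:200,250:380]
o=np.hstack([cv2.resize(a,None,fx=3,fy=3,interpolation=2),np.zeros((420,10,3),np.uint8),cv2.resize(b,None,fx=3,fy=3,interpolation=2)[:420]])
o=cv2.convertScaleAbs(o,alpha=1.7,beta=10)
print(o.shape); cv2.imwrite('pics/c1.png',o)
E
```

```text
s0 [309.35254237 258.01355932] 295 [array([333.76089604, 280.35381139]), array([285.63531357, 236.30587362])]
d0 [237.63157895 259.625     ] 304 [array([257.6843378 , 225.81279253]), array([218.57918477, 291.75043019])]
(420, 790, 3)
```

View pics/c1.png

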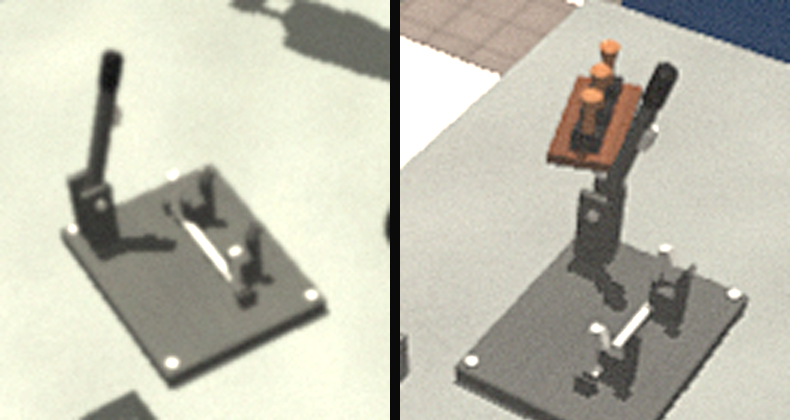

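The crops show the press with four bright corner screws. In full scene pixels they are at about (264,183), (217,206), (184,161) and (217,143). The hinge is by the left one, so that corner is (+x, −y). I'll fit the press frame to them.

```bash
cat > m2.py <<'E'
from h import *
from m1 import S,D,e
def cen(fn,seed):
    im=cv2.imread(f'pics/{fn}.png',0).astype(float); x,y=map(int,seed); w=im[y-4:y+5,x-4:x+5]; 
    w=np.clip(w-np.percentile(w,85)*.95,0,None); g=np.mgrid[y-4:y+5,x-4:x+5]; return [(w*g[1]).sum()/w.sum(),(w*g[0]).sum()/w.sum()]
seeds=[(264,183),(217,206),(184,161),(217,143)]  # (-x,+y),(+x,+y),(+x,-y),(-x,-y)
ps=[cen('s0',q) for q in seeds]; P=S.onz(ps,21); pd=D.proj(P); print(np.round(ps,1).tolist(),np.round(pd,1).tolist())
pd2=[cen('d0',q) if i!=2 else q for i,q in enumerate(pd)]; print(np.round(pd2,1).tolist())
print(tri(S,ps,D,pd2).round(1)); Q=D.onz(pd2,21); print(P.round(1),Q.round(1))
for X in(P,Q):
    print('sides',[np.linalg.norm(X[i]-X[i-1]).round(1) for i in range(4)]); 
    y=X[0]-X[3]; print('yaw',np.arctan2(-y[0],y[1]), (lambda x:np.arctan2(x[1],x[0]))((X[1]-X[0])), 'centre',(X[0]+X[1]+X[2]+X[3])/4,(X[1]+X[3])/2)
a=e['s0'];b=e['d0']
T=tri(S,[a[1],a[0]],D,b); print('rod',T.round(1)); T2=tri(S,a,D,b); print(T2.round(1))
for c,q in((S,a),(D,b)):
    Z=c.onz(q,42); print('rod z42',Z.round(1),Z.mean(0),np.linalg.norm(Z[0]-Z[1]))
E
python3 m2.py
```

```text
s0 [309.35254237 258.01355932] 295 [array([333.76089604, 280.35381139]), array([285.63531357, 236.30587362])]
d0 [237.63157895 259.625     ] 304 [array([257.6843378 , 225.81279253]), array([218.57918477, 291.75043019])]
[[264.0, 182.3], [216.8, 205.4], [183.0, 159.8], [216.9, 142.3]] [[326.0, 184.3], [273.8, 159.2], [313.7, 115.4], [353.0, 129.4]]
[[324.5, 184.6], [273.2, 159.5], [313.7, 115.4], [352.4, 128.0]]
[[ 531.7  -77.7   24.6    2.7]
 [ 702.7  -81.6   21.8    1.5]
 [ 700.9 -314.9   21.     0. ]
 [ 568.4 -320.2   27.3    2.7]]
[[ 529.6  -82.    21. ]
 [ 702.2  -83.2   21. ]
 [ 700.9 -314.9   21. ]
 [ 566.4 -324.3   21. ]] [[ 532.7  -78.8   21. ]
 [ 702.9  -81.3   21. ]
 [ 700.9 -314.9   21. ]
 [ 570.9 -329.1   21. ]]
sides [np.float64(245.0), np.float64(172.6), np.float64(231.7), np.float64(134.9)]
yaw 0.15059705969262646 -0.00661881080436157 centre [ 624.79445661 -201.08897208   21.        ] [ 634.30907032 -203.71632996   21.        ]
sides [np.float64(253.2), np.float64(170.3), np.float64(233.6), np.float64(130.8)]
yaw 0.1515217185030735 -0.014784567001322742 centre [ 626.84262691 -201.05096056   21.        ] [ 636.89032503 -205.2447073    21.        ]
rod [[599.8 145.6  44.2   2.8]
 [572.4 337.8  43.9   1. ]]
[[571.4 273.6 104.7 166. ]
 [599.5 259.5  75.6 178.3]]
rod z42 [[571.6 336.5  42. ]
 [598.7 142.8  42. ]] [585.12072036 239.64115349  42.        ] 195.60094935250527
rod z42 [[600.4 146.1  42. ]
 [573.  337.7  42. ]] [586.65392571 241.88073253  42.        ] 193.60003454996863
```

```bash
cat > go.py <<'E'
from h import *; import sys
x,y,z,yaw=map(float,sys.argv[1:5]); s=st(); Rm=R.from_euler('xyz',s['eef_rot']).as_matrix()
d=Rm.T@(np.array([x,y,z])-s['tool_pos']); T=R.from_euler('xyz',[-np.pi/2,0,yaw]).as_matrix()
print('t',round(s['clock'],2),'pos',s['tool_pos'].round(1),'rot',s['eef_rot'].round(3),'slide',(d/40).round(3),'turn',np.degrees((R.from_matrix(Rm.T@T)).as_rotvec()).round(2),'F',s['ft_force'].round(1),'gap',round(s['finger_gap'],1),'j',s['joint_pos'].round(2))
E
python3 go.py 586 241.5 260 -1.429
```

```text
t 0.15 pos [ 284.7 -583.8  255.1] rot [-1.572 -0.    -2.688] slide [-15.815  -0.105 -15.244] turn [ 7.000e-02 -7.212e+01 -4.000e-02] F [-0.1 -0.5 -0.3] gap 88.1 j [ 1.05  0.54 -0.    1.54  0.    1.07 -0.07]
```

```bash
python3 -m handwheel '{"slide":[[-0.3,-0.05,-0.3],[-0.8,-0.1,-0.8],[-1.4,-0.15,-1.35],[-2,-0.2,-1.9],[-2.6,-0.2,-2.5],[-3.2,-0.2,-3.1],[-3.8,-0.2,-3.7],[-4.4,-0.2,-4.2],[-5,-0.2,-4.8],[-5.4,-0.2,-5.2]],"yaw":[-3,-8,-13,-18,-23,-28,-33,-38,-43,-46],"gripper":[1,0.5,0.14,0.14,0.14,0.14,0.14,0.14,0.14,0.14]}'; python3 go.py 586 241.5 260 -1.429
```

```text
clock: 0.98
tool_pos: [388.6, -299.0, 263.3]
eef_rot: [-1.572, 0.002, -1.878]
ft_force: [0.3, 0.2, -0.3]
finger_gap: 50.5
t 0.98 pos [ 388.6 -299.   263.3] rot [-1.572  0.002 -1.878] slide [-14.372   0.106   0.618] turn [  0.05 -25.73  -0.11] F [ 0.3  0.2 -0.3] gap 50.5 j [ 0.81  0.27 -0.29  1.93  0.09  0.95  0.17]
```

```bash
python3 -m handwheel '{"slide":[[-0.5,0,0],[-1.2,0,0.05],[-2,0,0.1],[-2.8,0,0.1],[-3.6,0,0.15],[-4.4,0,0.2],[-5.2,0,0.2],[-6,0,0.25],[-6.7,0,0.3],[-7.1,0,0.3]],"yaw":[-2,-5,-9,-13,-17,-20,-23,-25,-25.7,-25.7],"gripper":[0.14,0.14,0.14,0.14,0.14,0.14,0.14,0.14,0.14,0.14]}'; python3 go.py 586 241.5 230 -1.429
```

```text
clock: 1.82
tool_pos: [486.9, -28.7, 263.9]
eef_rot: [-1.57, 0.003, -1.426]
ft_force: [-0.3, 0.3, -0.2]
finger_gap: 50.3
t 1.82 pos [486.9 -28.7 263.9] rot [-1.57   0.003 -1.426] slide [-6.327  0.87   3.423] turn [-0.04  0.15 -0.18] F [-0.3  0.3 -0.2] gap 50.3 j [ 0.41  0.29 -0.52  1.92  0.17  0.97 -0.05]
```

```bash
python3 -m handwheel '{"slide":[[-0.4,0.05,0.2],[-1.1,0.15,0.6],[-1.9,0.25,1],[-2.7,0.35,1.5],[-3.5,0.5,1.9],[-4.3,0.6,2.3],[-5.1,0.7,2.75],[-5.8,0.8,3.15],[-6.3,0.87,3.4],[-6.3,0.87,3.4]],"yaw":[0,0,0,0,0,0,0,0,0,0],"gripper":[0.14,0.14,0.14,0.14,0.14,0.14,0.14,0.14,0.14,0.14]}'; python3 go.py 586 241.5 44 -1.429
python3 - <<'E'
from h import *
grab('wrist','w1.png')
E
```

```text
clock: 2.65
tool_pos: [584.7, 246.0, 229.0]
eef_rot: [-1.571, 0.007, -1.421]
ft_force: [-1.1, -0.2, 0.3]
finger_gap: 50.3
t 2.65 pos [584.7 246.  229. ] rot [-1.571  0.007 -1.421] slide [0.148 4.625 0.014] turn [-0.01  0.44 -0.39] F [-1.1 -0.2  0.3] gap 50.3 j [-0.1   0.59 -0.53  1.58  0.32  1.05 -0.57]
```

View pics/w1.png

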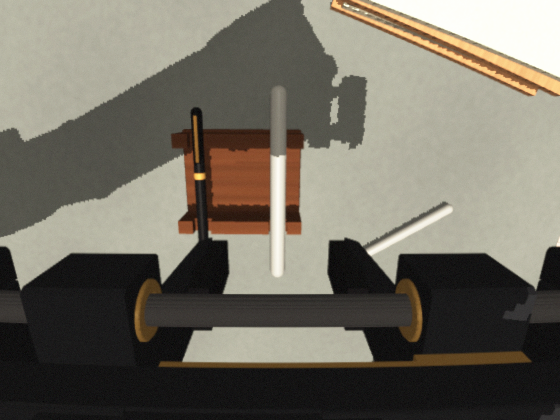

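The wrist view shows the rod running from (279,90) to (277,275), between the open fingers, with the pen to its left. I'll get the rod's edges and ends from this view and take a second view lower down for its height.

```bash
cat > m3.py <<'E'
from h import *; import sys
def rod(fn,z=42,box=(250,310),rows=(95,265)):
    g=cv2.cvtColor(cv2.imread(f'pics/{fn}.png'),cv2.COLOR_BGR2HSV); C=Cam(fn); L=[]
    m=(g[...,1]<45)&(g[...,2]>90)
    for v in range(rows[0],rows[1],4):
        gr=cv2.GaussianBlur(cv2.imread(f'pics/{fn}.png',0),(3,3),0)[v,box[0]:box[1]].astype(float); d=np.diff(gr)
        i,j=d.argmax(),d.argmin()
        if 6<j-i<40: L.append((box[0]+(i+j+1)/2,v,j-i))
    L=np.array(L); k=np.polyfit(L[:,1],L[:,0],1); ok=abs(np.polyval(k,L[:,1])-L[:,0])<2; L=L[ok]; k=np.polyfit(L[:,1],L[:,0],1)
    return C,k,L
if __name__=='__main__':
    C,k,L=rod('w1'); print(k,len(L),L[::6])
    q=np.array([(np.polyval(k,v),v) for v in(87,276)]); 
    Z=C.onz(q,42); d=Z[0]-Z[1]; print(Z,np.linalg.norm(d),'yaw',np.arctan2(-d[0],d[1]),'mid',Z.mean(0)); print(C.c)
E
python3 m3.py; python3 -m handwheel '{"slide":[[0,0.3,0],[0,0.8,0],[0,1.4,0],[0,1.9,0],[0,2,0],[0,2,0]],"yaw":[0,0,0,0,0,0],"gripper":[0.14,0.14,0.14,0.14,0.14,0.14]}'
python3 - <<'E'
from h import *
grab('wrist','w2.png')
E
```

```text
[-6.51719514e-03  2.78682353e+02] 35 [[278.   95.   15. ]
 [278.  119.   15. ]
 [277.5 159.   14. ]
 [277.5 183.   14. ]
 [277.5 223.   14. ]
 [277.  247.   11. ]]
[[571.82081685 340.79001151  42.        ]
 [600.07195204 144.75452768  42.        ]] 198.0606916064008 yaw 0.14312694547805113 mid [585.94638445 242.7722696   42.        ]
[575.02983803 315.21617012 358.75114127]
clock: 3.2
tool_pos: [583.7, 241.0, 147.3]
eef_rot: [-1.575, 0.003, -1.425]
ft_force: [0.2, 0.2, 0.4]
finger_gap: 50.3
```

View pics/w2.png

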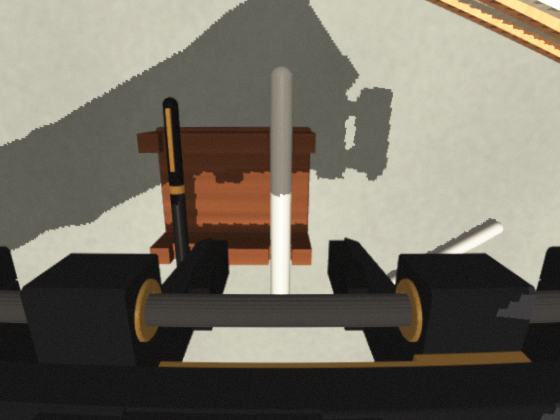

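The second wrist view has the rod's far end at (282,67) and the rod still centred between the fingers. Next: the rod's height from the two views, then the descent.

```bash
python3 - <<'E'
from m3 import *
a,b=Cam('w1'),Cam('w2'); k1=rod('w1')[1]; k2=rod('w2')[1]
print(tri(a,[(np.polyval(k1,87),87)],b,[(np.polyval(k2,67),67)]).round(1), k2)
Z=b.onz([(np.polyval(k2,v),v) for v in(67,270)],42); d=Z[0]-Z[1]; u=d/np.linalg.norm(d); print(Z,np.arctan2(-d[0],d[1]),'mid from far end',Z[0]-100*u)
E
python3 go.py 586 242 43 -1.428
```

```text
[[5.720e+02 3.388e+02 6.700e+01 2.000e-01]] [-5.36436343e-03  2.81202140e+02]
[[571.5298474  342.08020962  42.        ]
 [593.57002335 188.85507036  42.        ]] 0.14286186043579988 mid from far end [585.76748733 243.09895074  42.        ]
t 3.25 pos [584.6 242.  148.9] rot [-1.572  0.004 -1.425] slide [0.014 2.647 0.038] turn [ 0.08  0.2  -0.21] F [ 0.  -0.8  1. ] gap 50.1 j [-0.12  0.68 -0.49  1.64  0.38  0.91 -0.61]
```

The two wrist views lie nearly above each other, so their height of 67 is unreliable. The scene and side views gave 44 mm at both rod ends, against 42 in the text. I'll descend and grasp.

```bash
python3 -m handwheel '{"slide":[[0,0.3,0.03],[0,0.8,0.03],[0,1.4,0.03],[0,1.9,0.03],[0,2.3,0.03],[0,2.55,0.03],[0,2.68,0.03],[0,2.68,0.03],[0,2.68,0.03]],"yaw":[0,0.2,0.2,0.2,0.2,0.2,0.2,0.2,0.2],"gripper":[0.14,0.14,0.14,0.14,0.14,0.14,0.14,0.14,0.14]}'; python3 go.py 586 242 41 -1.428;  python3 -m handwheel '{"slide":[[0,0,0],[0,0,0],[0,0,0],[0,0,0],[0,0,0],[0,0,0],[0,0,0],[0,0,0]],"yaw":[0,0,0,0,0,0,0,0],"gripper":[-0.3,-0.6,-1,-1,-1,-1,-1,-1]}'
```

```text
clock: 4.0
tool_pos: [586.1, 242.9, 42.3]
eef_rot: [-1.571, 0.004, -1.428]
ft_force: [0.6, -0.2, 0.4]
finger_gap: 50.3
t 4.0 pos [586.1 242.9  42.3] rot [-1.571  0.004 -1.428] slide [ 0.021  0.034 -0.007] turn [ 0.02 -0.01 -0.24] F [ 0.6 -0.2  0.4] gap 50.3 j [-0.17  0.83 -0.42  1.67  0.46  0.74 -0.67]
clock: 4.67
tool_pos: [586.0, 242.9, 42.5]
eef_rot: [-1.571, 0.004, -1.428]
ft_force: [-0.8, -1.2, 3.1]
finger_gap: 14.7
```

```bash
python3 -m handwheel '{"slide":[[0,-0.1,0],[0,-0.3,0],[0,-0.6,0],[0,-1.1,0],[0,-1.7,0],[0,-2.3,0],[0,-2.9,0],[0,-3.4,0],[0,-3.6,0],[0,-3.6,0]],"yaw":[0,0,0,0,0,0,0,0,0,0],"gripper":[-1,-1,-1,-1,-1,-1,-1,-1,-1,-1]}'; python3 go.py 578 -60 190 -1.581
```

```text
clock: 5.5
tool_pos: [587.4, 242.9, 189.3]
eef_rot: [-1.567, 0.005, -1.428]
ft_force: [-1.1, 0.3, -3.0]
finger_gap: 14.7
t 5.5 pos [587.4 242.9 189.3] rot [-1.567  0.005 -1.428] slide [ 7.463 -0.061 -1.309] turn [-0.21  8.75 -0.31] F [-1.1  0.3 -3. ] gap 14.7 j [-0.11  0.64 -0.51  1.61  0.35  0.98 -0.59]
```

```bash
python3 -m handwheel '{"slide":[[0.3,0,-0.05],[0.9,0,-0.15],[1.7,0,-0.3],[2.5,0,-0.45],[3.3,0,-0.6],[4.1,0,-0.75],[5,0,-0.9],[6,0,-1.05],[6.9,0,-1.2],[7.4,0,-1.3]],"yaw":[0,1,2,3,4,5,6,7,8,8.75],"gripper":[-1,-1,-1,-1,-1,-1,-1,-1,-1,-1]}'; python3 go.py 578 -190 190 -1.581
```

```text
clock: 6.33
tool_pos: [576.0, -64.6, 185.7]
eef_rot: [-1.571, 0.002, -1.588]
ft_force: [0.1, -0.8, -3.6]
finger_gap: 15.1
t 6.33 pos [576.  -64.6 185.7] rot [-1.571  0.002 -1.588] slide [ 3.133 -0.116  0.104] turn [ 0.03 -0.39 -0.13] F [ 0.1 -0.8 -3.6] gap 15.1 j [ 0.37  0.55 -0.45  1.77  0.29  0.9  -0.23]
```

```bash
python3 -m handwheel '{"slide":[[0.5,0,0.02],[1.1,-0.05,0.04],[1.7,-0.1,0.06],[2.3,-0.1,0.08],[2.8,-0.1,0.1],[3.1,-0.1,0.1],[3.13,-0.1,0.1],[3.13,-0.1,0.1]],"yaw":[-0.2,-0.4,-0.4,-0.4,-0.4,-0.4,-0.4,-0.4],"gripper":[-1,-1,-1,-1,-1,-1,-1,-1]}'; python3 go.py 578 -197 190 -1.581
python3 - <<'E'
from h import *
w=grab('wrist','w3.png'); s=grab('scene','s3.png'); d=grab('side','d3.png')
c=cv2.resize(s[85:225,160:300],None,fx=2.8,fy=2.8,interpolation=2); e=cv2.resize(d[60:200,250:390],None,fx=2.8,fy=2.8,interpolation=2)
cv2.imwrite('pics/c3.png',cv2.convertScaleAbs(np.hstack([c,e]),alpha=1.7))
E
```

```text
clock: 7.0
tool_pos: [577.0, -190.1, 188.4]
eef_rot: [-1.573, 0.003, -1.582]
ft_force: [0.1, 0.6, -3.6]
finger_gap: 15.0
t 7.0 pos [ 577.  -190.1  188.4] rot [-1.573  0.003 -1.582] slide [ 0.173 -0.04   0.028] turn [ 0.12 -0.06 -0.18] F [ 0.1  0.6 -3.6] gap 15.0 j [ 0.56  0.58 -0.43  1.69  0.29  0.94  0.  ]
```

View pics/w3.png

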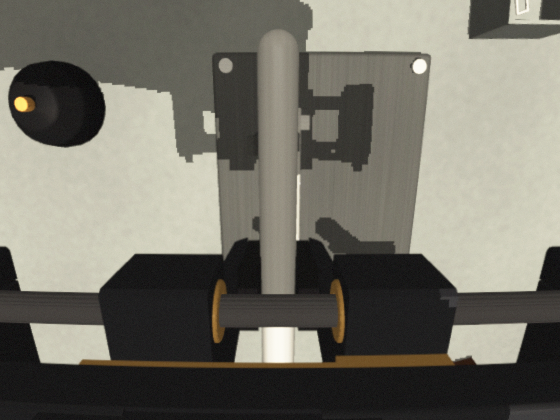

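View pics/c3.png

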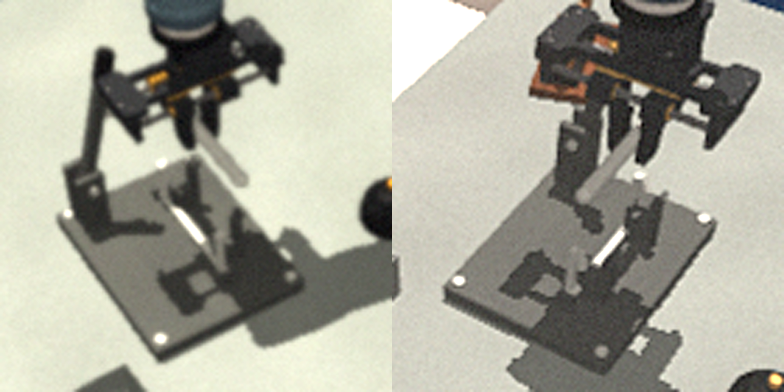

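The wrist view shows the far screws at (225,65) and (419,66), plate edges near columns 217 and 425, and the rod centred at column 278. The scene and side crops show the rod hanging above the forks, clear of the lever. I'll measure the plate edges and the rod.

```bash
cat > m4.py <<'E'
from h import *; import sys
fn=sys.argv[1] if len(sys.argv)>1 else 'w3'
C=Cam(fn); im=cv2.imread(f'pics/{fn}.png'); g=cv2.GaussianBlur(im,(3,3),0).astype(float)
def edge(rows,c0,c1,sgn):
    out=[]
    for v in rows:
        d=np.diff(g[v,c0:c1].mean(1))*sgn; i=d.argmax()
        if d[i]>8:
            w=np.clip(d[max(0,i-2):i+3],0,None); out.append((c0+max(0,i-2)+(w*np.arange(len(w))).sum()/w.sum()+.5,v))
    out=np.array(out); k=np.polyfit(out[:,1],out[:,0],1)
    for _ in range(3): r_=abs(np.polyval(k,out[:,1])-out[:,0]); o=out[r_<max(1,np.median(r_)*2)]; k=np.polyfit(o[:,1],o[:,0],1)
    print('edge',k.round(4),len(out),len(o)); return [(np.polyval(k,v),v) for v in(rows[0],rows[-1])]
R_=C.onz(edge(range(75,235,4),395,445,1),20); L_=C.onz(edge(list(range(75,110,3))+list(range(165,240,4)),205,235,-1),20)
for n,E in(('R',R_),('L',L_)): d=E[0]-E[1]; print(n,E.round(1).tolist(),'yaw',np.arctan2(-d[0],d[1]).round(4))
def xat(E,y): return E[0][0]+(y-E[0][1])*(E[1]-E[0])[0]/(E[1]-E[0])[1]
for y in(-100,-197): print('at y',y,'L',xat(L_,y),'R',xat(R_,y),'seat x via L/R',xat(L_,y)+60,xat(R_,y)-135)
T=[]
for c in list(range(320,415,5)):
    d=-np.diff(g[40:70,c].mean(1)); i=d.argmax(); T.append((c,40+i+.5))
T=np.array(T); k=np.polyfit(T[:,0],T[:,1],1); print('top',T[:,1].tolist(),C.onz([(320,np.polyval(k,320)),(410,np.polyval(k,410))],20).round(1).tolist())
S2=C.onz([(225,65.5),(419,66)],21); print('screws',S2.round(1).tolist())
# rod edges
for rows in([60,220],):
    a=edge(range(60,220,4),248,272,1); b=edge(range(60,220,4),284,312,-1)
    m=(np.array(a)+b)/2; z=float(sys.argv[2]); E=C.onz(m,z); d=E[0]-E[1]; print('rod',E.round(1).tolist(),'yaw',np.arctan2(-d[0],d[1]).round(4))
    print('wid',np.array(b)[:,0]-np.array(a)[:,0])
print('tip',C.onz([(278,31)],float(sys.argv[2])).round(1))
E
python3 m4.py w3 190
```

```text
edge [-1.115000e-01  4.377317e+02] 40 40
edge [4.990000e-02 2.083652e+02] 31 31
R [[713.9, -86.5, 20.0], [712.4, -234.6, 20.0]] yaw -0.0099
L [[520.5, -85.4, 20.0], [518.9, -238.7, 20.0]] yaw -0.0105
at y -100 L 520.3627797225015 R 713.7483398262679 seat x via L/R 580.3627797225015 578.7483398262679
at y -197 L 519.3425277110908 R 712.7901174853059 seat x via L/R 579.3425277110908 577.7901174853059
top [51.5, 51.5, 51.5, 51.5, 51.5, 51.5, 51.5, 51.5, 51.5, 50.5, 50.5, 50.5, 50.5, 50.5, 50.5, 51.5, 51.5, 51.5, 51.5] [[615.6, -67.1, 20.0], [694.7, -66.6, 20.0]]
screws [[532.5, -77.9, 21.0], [703.4, -79.2, 21.0]]
edge [1.360000e-02 2.561356e+02] 28 25
edge [1.330000e-02 2.970302e+02] 39 28
rod [[578.5, -100.0, 190.0], [578.7, -161.5, 190.0]] yaw 0.0031
wid [40.87968896 40.8409228 ]
tip [[578.8 -89.9 190. ]]
```

Press yaw is −0.010 and the seat is at about (578.6, −194). The rod's middle is at about (578.7, −190), with a yaw 0.013 away from the press's. I'll lower it to just above the jaw and check again.

```bash
python3 -m handwheel '{"slide":[[0.05,0.2,0],[0.1,0.6,0],[0.1,1,0],[0.1,1.4,0],[0.1,1.7,0],[0.1,1.85,0],[0.1,1.85,0],[0.1,1.85,0]],"yaw":[0.3,0.7,0.7,0.7,0.7,0.7,0.7,0.7],"gripper":[-1,-1,-1,-1,-1,-1,-1,-1]}'; python3 go.py 578 -194 60 -1.581
python3 - <<'E'
from h import *
w=grab('wrist','w4.png'); s=grab('scene','s4.png'); d=grab('side','d4.png')
E
```

```text
clock: 7.82
tool_pos: [578.1, -191.0, 115.3]
eef_rot: [-1.571, 0.004, -1.59]
ft_force: [0.4, 0.4, -1.8]
finger_gap: 15.0
t 7.82 pos [ 578.1 -191.   115.3] rot [-1.571  0.004 -1.59 ] slide [8.000e-02 1.381e+00 1.000e-03] turn [ 0.04 -0.51 -0.22] F [ 0.4  0.4 -1.8] gap 15.0 j [ 0.53  0.68 -0.4   1.73  0.34  0.8  -0.04]
```

View pics/w4.png

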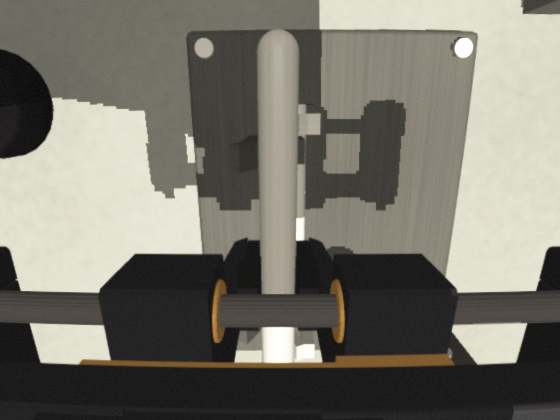

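The view shows the rod at column 278, between the front tine at (255,155) and the light jaw block at (312,122). The screws are at (204,47) and (463,47).

```bash
sed -e 's/range(75,235,4),395,445,1/range(60,250,4),440,485,1/' -e 's/list(range(75,110,3))+list(range(165,240,4)),205,235,-1/list(range(60,130,3))+list(range(205,245,4)),180,215,-1/' -e 's/\[40:70,c\]/[22:45,c]/;s/40+i/22+i/' -e 's/(225,65.5),(419,66)/(204,47.5),(463,47.5)/' m4.py > m5.py; python3 m5.py w4 115
python3 - <<'E'
from h import *
C=Cam('w4'); print(C.c, C.Rm)
# expected seat-plane pixel of rod and forks, given press pose
o=np.array([578.6,-194,0]); Rz=R.from_euler('z',-.01).as_matrix()
for n,p in dict(tineF=(-9.5,57,90),tineF2=(-9.5,43,90),tineR=(9.5,57,64),nose=(2,66,71),s1=(-48.5,116,21),s2=(124,116,21)).items(): print(n,C.proj(o+Rz@np.array(p,float)).round(1))
E
```

```text
edge [-1.353000e-01  4.835828e+02] 48 48
edge [7.530000e-02 1.825166e+02] 34 34
R [[713.7, -86.6, 20.0], [712.4, -223.0, 20.0]] yaw -0.0096
L [[520.7, -84.5, 20.0], [519.4, -213.0, 20.0]] yaw -0.0098
at y -100 L 520.5529968425617 R 713.5913471686673 seat x via L/R 580.5529968425617 578.5913471686673
at y -197 L 519.5994508946153 R 712.6636651394073 seat x via L/R 579.5994508946153 577.6636651394073
top [29.5, 28.5, 29.5, 28.5, 29.5, 29.5, 29.5, 29.5, 29.5, 29.5, 29.5, 29.5, 28.5, 28.5, 28.5, 29.5, 29.5, 29.5, 29.5] [[608.5, -67.6, 20.0], [667.4, -67.9, 20.0]]
screws [[532.7, -77.3, 21.0], [703.6, -79.0, 21.0]]
edge [1.370000e-02 2.560926e+02] 38 35
edge [5.600000e-02 2.937005e+02] 35 24
rod [[580.2, -100.7, 115.0], [581.3, -163.1, 115.0]] yaw 0.0179
wid [40.14273887 46.7334266 ]
tip [[580.7 -90.4 115. ]]
[ 580.04768981 -120.70741386  244.7914779 ] [[ 9.99821932e-01 -1.88620528e-02  5.72502307e-04]
 [-1.83261291e-02 -9.63284152e-01  2.67857789e-01]
 [-4.50086538e-03 -2.67820584e-01 -9.63458290e-01]]
tineF [[256.9 149. ]]
tineF2 [[257.6 177.4]]
tineR [[293.5 143.8]]
nose [[280.2 128.1]]
s1 [[201.8  47.9]]
s2 [[463.2  47.8]]
```

```bash
python3 -m handwheel '{"slide":[[0.05,0.1,-0.03],[0.08,0.25,-0.03],[0.08,0.4,-0.03],[0.08,0.5,-0.03],[0.08,0.55,-0.03],[0.08,0.58,-0.03],[0.08,0.58,-0.03]],"yaw":[0,0.1,0.1,0.1,0.1,0.1,0.1],"gripper":[-1,-1,-1,-1,-1,-1,-1]}'; python3 go.py 577.2 -194 60 -1.59; python3 -m handwheel '{"slide":[[0,0.05,0],[0,0.1,0],[0,0.15,0],[0,0.2,0],[0,0.2,0]],"yaw":[0,0,0,0,0],"gripper":[-1,-1,-1,-1,-1]}'; python3 go.py 577.2 -194 60 -1.59
```

```text
clock: 8.55
tool_pos: [577.2, -194.5, 92.5]
eef_rot: [-1.57, 0.003, -1.592]
ft_force: [0.0, 0.5, -4.0]
finger_gap: 14.8
t 8.55 pos [ 577.2 -194.5   92.5] rot [-1.57   0.003 -1.592] slide [-0.009  0.814 -0.   ] turn [-0.02 -0.12 -0.2 ] F [ 0.   0.5 -4. ] gap 14.8 j [ 0.53  0.71 -0.38  1.73  0.36  0.76 -0.05]
clock: 8.97
tool_pos: [576.8, -194.3, 84.1]
eef_rot: [-1.571, 0.004, -1.592]
ft_force: [-0.5, -0.4, -2.8]
finger_gap: 14.5
t 8.97 pos [ 576.8 -194.3   84.1] rot [-1.571  0.004 -1.592] slide [-0.006  0.602  0.01 ] turn [ 0.02 -0.11 -0.21] F [-0.5 -0.4 -2.8] gap 14.5 j [ 0.52  0.72 -0.38  1.74  0.36  0.75 -0.06]
```

```bash
python3 -m handwheel '{"slide":[[0,0.04,0],[0,0.08,0],[0,0.1,0],[0,0.1,0]],"yaw":[0,0,0,0],"gripper":[-1,-1,-1,-1]}'; python3 -m handwheel '{"slide":[[0,0.04,0],[0,0.08,0],[0,0.1,0],[0,0.1,0]],"yaw":[0,0,0,0],"gripper":[-1,-1,-1,-1]}'; python3 go.py 577.2 -194 60 -1.59
```

```text
clock: 9.3
tool_pos: [576.3, -194.4, 80.2]
eef_rot: [-1.572, 0.003, -1.592]
ft_force: [-5.3, 1.2, 2.9]
finger_gap: 14.7
clock: 9.63
tool_pos: [576.6, -194.5, 77.0]
eef_rot: [-1.572, 0.003, -1.592]
ft_force: [-5.0, 0.7, 7.5]
finger_gap: 15.0
t 9.63 pos [ 576.6 -194.5   77. ] rot [-1.572  0.003 -1.592] slide [-0.013  0.426  0.016] turn [ 0.06 -0.11 -0.16] F [-5.   0.7  7.5] gap 15.0 j [ 0.52  0.73 -0.37  1.74  0.37  0.74 -0.06]
```

The jaw contact is as expected: about 10 N up and 5 N towards −x. Continuing.

```bash
python3 -m handwheel '{"slide":[[0,0.04,0],[0,0.08,0],[0,0.1,0],[0,0.1,0]],"yaw":[0,0,0,0],"gripper":[-1,-1,-1,-1]}'; python3 -m handwheel '{"slide":[[0,0.04,0],[0,0.08,0],[0,0.1,0],[0,0.1,0]],"yaw":[0,0,0,0],"gripper":[-1,-1,-1,-1]}'; python3 go.py 577.2 -194 60 -1.59
```

```text
clock: 9.97
tool_pos: [576.5, -194.7, 73.2]
eef_rot: [-1.572, 0.002, -1.592]
ft_force: [-3.8, 0.8, 2.8]
finger_gap: 14.6
clock: 10.3
tool_pos: [577.3, -194.8, 69.1]
eef_rot: [-1.57, 0.002, -1.592]
ft_force: [0.5, -0.6, -0.1]
finger_gap: 14.7
t 10.3 pos [ 577.3 -194.8   69.1] rot [-1.57   0.002 -1.592] slide [-0.02   0.228 -0.003] turn [-0.03 -0.12 -0.14] F [ 0.5 -0.6 -0.1] gap 14.7 j [ 0.52  0.75 -0.37  1.74  0.37  0.73 -0.07]
```

```bash
python3 -m handwheel '{"slide":[[0,0.04,0],[0,0.08,0],[0,0.1,0],[0,0.1,0]],"yaw":[0,0,0,0],"gripper":[-1,-1,-1,-1]}'; python3 -m handwheel '{"slide":[[0,0.03,0],[0,0.06,0],[0,0.08,0],[0,0.08,0]],"yaw":[0,0,0,0],"gripper":[-1,-1,-1,-1]}'; python3 go.py 577.2 -194 60 -1.59
```

```text
clock: 10.63
tool_pos: [577.8, -194.9, 65.2]
eef_rot: [-1.569, 0.002, -1.592]
ft_force: [0.4, 0.5, 0.0]
finger_gap: 14.7
clock: 10.97
tool_pos: [577.6, -194.8, 61.5]
eef_rot: [-1.57, 0.003, -1.592]
ft_force: [0.5, -0.9, -2.1]
finger_gap: 15.0
t 10.97 pos [ 577.6 -194.8   61.5] rot [-1.57   0.003 -1.592] slide [-0.019  0.037 -0.01 ] turn [-0.06 -0.11 -0.15] F [ 0.5 -0.9 -2.1] gap 15.0 j [ 0.51  0.76 -0.36  1.74  0.38  0.71 -0.07]
```

```bash
python3 -m handwheel '{"slide":[[0,0.03,0],[0,0.05,0],[0,0.05,0]],"yaw":[0,0,0],"gripper":[-1,-1,-1]}'; python3 -m handwheel '{"slide":[[0,0.02,0],[0,0.04,0],[0,0.04,0]],"yaw":[0,0,0],"gripper":[-1,-1,-1]}'
python3 - <<'E'
from h import *
s=grab('scene','s5.png'); d=grab('side','d5.png'); grab('wrist','w5.png')
c=cv2.resize(s[85:225,160:300],None,fx=2.8,fy=2.8,interpolation=2); e=cv2.resize(d[60:200,250:390],None,fx=2.8,fy=2.8,interpolation=2)
cv2.imwrite('pics/c5.png',cv2.convertScaleAbs(np.hstack([c,e]),alpha=1.7))
E
python3 go.py 577.2 -194 60 -1.59
```

```text
clock: 11.22
tool_pos: [577.7, -194.8, 60.3]
eef_rot: [-1.57, 0.002, -1.592]
ft_force: [-2.6, -0.7, 7.4]
finger_gap: 14.4
clock: 11.47
tool_pos: [577.7, -194.8, 60.2]
eef_rot: [-1.57, 0.002, -1.592]
ft_force: [-5.2, -1.3, 14.4]
finger_gap: 14.6
t 11.62 pos [ 577.7 -194.8   60.2] rot [-1.57   0.002 -1.592] slide [-0.021  0.005 -0.014] turn [-0.05 -0.12 -0.09] F [-5.5  0.9 13.6] gap 14.7 j [ 0.51  0.76 -0.36  1.74  0.38  0.71 -0.07]
```

The rod hits a firm stop at 60 mm with about 17 N net. I'll relieve the push, open a little and retreat upwards.

```bash
python3 -m handwheel '{"slide":[[0,-0.03,0],[0,-0.05,0],[0,-0.05,0]],"yaw":[0,0,0],"gripper":[-1,-1,-1]}'; python3 -m handwheel '{"slide":[[0,0,0],[0,0,0],[0,0,0],[0,0,0],[0,0,0],[0,0,0]],"yaw":[0,0,0,0,0,0],"gripper":[-0.6,-0.45,-0.4,-0.4,-0.4,-0.4]}'; python3 -m handwheel '{"slide":[[0,-0.1,0],[0,-0.3,0],[0,-0.6,0],[0,-1,0],[0,-1.5,0],[0,-2,0],[0,-2.4,0],[0,-2.6,0],[0,-2.6,0]],"yaw":[0,0,0,0,0,0,0,0,0],"gripper":[-0.4,-0.4,-0.4,-0.4,-0.4,-0.4,-0.4,-0.4,-0.4]}'
python3 - <<'E'
from h import *
s=grab('scene','s6.png'); d=grab('side','d6.png'); w=grab('wrist','w6.png')
c=cv2.resize(s[85:225,160:300],None,fx=2.1,fy=2.1,interpolation=2); e=cv2.resize(d[60:200,250:390],None,fx=2.1,fy=2.1,interpolation=2); f=cv2.resize(w[:,180:400],None,fx=.7,fy=.7,interpolation=3)
cv2.imwrite('pics/c6.png',cv2.convertScaleAbs(np.hstack([c,e,f]),alpha=1.7))
E
```

```text
clock: 11.87
tool_pos: [577.7, -194.6, 62.1]
eef_rot: [-1.57, 0.002, -1.592]
ft_force: [0.4, 0.5, -2.7]
finger_gap: 14.8
clock: 12.37
tool_pos: [577.7, -194.6, 62.1]
eef_rot: [-1.57, 0.002, -1.592]
ft_force: [-0.8, 0.2, -1.1]
finger_gap: 26.3
clock: 13.12
tool_pos: [579.0, -195.2, 168.9]
eef_rot: [-1.566, 0.001, -1.592]
ft_force: [0.5, -0.8, -0.4]
finger_gap: 26.5
```

View pics/c6.png

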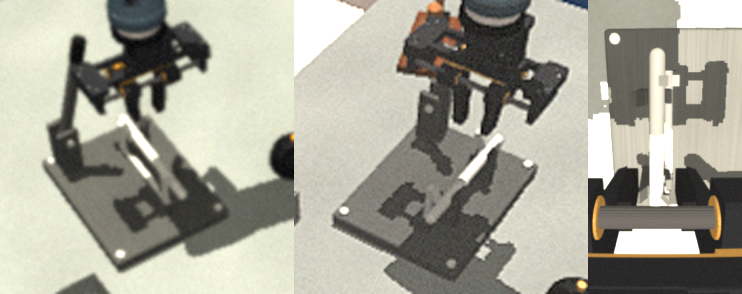

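The rod lies in both forks and clear of the fingers, with the pale nose over its right edge at (668,80) in the wrist crop. The lever is still up. Now I'll check the rod numerically and triangulate the lever grip.

Run:
```python
from h import *
C=Cam('w6'); g=cv2.GaussianBlur(cv2.imread('pics/w6.png',0),(3,3),0).astype(float)
for v in(90,130,180,210):
    d=np.diff(g[v,255:310]); i,j=d.argmax(),d.argmin(); m=255+(i+j+1)/2; print(v,255+i,255+j,C.onz([(m,v)],60).round(1))
col=np.diff(g[50:90,279]); print('tip row',50+col.argmax(),C.onz([(278.5,50.5+col.argmax())],60).round(1))
S,D=Cam('s0'),Cam('d0')
# grip by dark mask along lever
for n,(x0,x1,y0,y1) in dict(s0=(185,210,95,150),d0=(305,350,55,105)).items():
    im=cv2.imread(f'pics/{n}.png',0); w=im[y0:y1,x0:x1]
    for y in range(0,y1-y0,2):
        q=np.where(w[y]<(55 if n=='s0' else 45))[0]
        if len(q): print(n,y+y0,q.min()+x0,q.max()+x0,w[y].min())
o=np.array([578.6,-194.5,0]); Rz=R.from_euler('z',-.01).as_matrix()
for th in(1.2,1.3,1.4):
    P=[o+Rz@np.array([100-L*np.cos(th),-92,85+L*np.sin(th)]) for L in(130,150,170)]; print(th,np.round(P,1).tolist(),S.proj(P).round(1).tolist(),D.proj(P).round(1).tolist())
```

```text
90 267 289 [[ 580.7 -108.3   60. ]]
130 267 288 [[ 579.7 -136.1   60. ]]
180 289 294 [[ 589.5 -173.3   60. ]]
210 289 299 [[ 591.3 -197.1   60. ]]
tip row 68 [[581. -94.  60.]]
s0 103 195 199 24
s0 105 194 200 9
s0 107 194 199 9
s0 109 194 199 9
s0 111 193 199 4
s0 113 193 198 2
s0 115 194 198 12
s0 117 193 197 27
s0 119 193 197 28
s0 121 193 197 27
s0 123 192 197 26
s0 125 192 197 28
s0 127 192 196 27
s0 129 192 195 25
s0 131 191 195 26
s0 133 191 195 29
s0 135 191 194 27
s0 137 190 194 28
s0 139 190 194 28
s0 141 189 193 28
s0 143 188 193 27
s0 145 185 193 29
s0 147 185 195 28
s0 149 185 196 29
d0 57 317 317 40
d0 59 318 320 36
d0 61 320 339 33
d0 63 335 341 21
d0 65 334 341 21
d0 67 314 340 17
d0 69 317 339 12
d0 71 318 338 15
d0 73 318 337 15
d0 75 311 336 17
d0 77 310 334 27
d0 79 310 334 25
d0 81 309 332 25
d0 83 307 330 28
d0 85 307 329 16
d0 87 307 328 24
d0 89 306 328 24
d0 91 309 327 34
d0 93 305 327 33
d0 95 308 326 29
d0 97 319 325 33
d0 99 319 323 35
d0 101 315 323 32
d0 103 315 324 27
1.2 [[630.6, -287.0, 206.2], [623.3, -287.0, 224.8], [616.1, -286.9, 243.4]] [[198.9, 114.3], [200.3, 108.7], [201.7, 103.1]] [[336.6, 76.9], [339.9, 71.8], [343.3, 66.5]]
1.3 [[642.9, -287.1, 210.3], [637.6, -287.1, 229.5], [632.2, -287.0, 248.8]] [[195.1, 114.7], [195.9, 109.2], [196.7, 103.6]] [[332.8, 74.1], [335.4, 68.5], [338.1, 62.7]]
1.4 [[655.6, -287.3, 213.1], [652.2, -287.2, 232.8], [648.8, -287.2, 252.5]] [[191.3, 115.6], [191.4, 110.2], [191.6, 104.7]] [[328.9, 71.6], [330.8, 65.6], [332.8, 59.4]]
```

The rod reads x≈580, y mid −194, so it is seated. The lever angle is about 1.28, with the grip centre at (637,−287,229), and both views agree. I'll go round to the +x side of the grip with the gripper shut.

```bash
python3 -m handwheel '{"slide":[[0,-0.5,0],[0,-1.1,0],[0,-1.6,0.1],[0,-1.8,0.5],[0,-1.8,1.1],[0,-1.8,1.8],[0,-1.8,2.4],[0,-1.8,2.7],[0,-1.8,2.7],[0,-1.8,2.7]],"yaw":[0,0,0,0,0,0,0,0,0,0],"gripper":[-1,-1,-1,-1,-1,-1,-1,-1,-1,-1]}'; python3 -m handwheel '{"slide":[[0.3,0,0],[0.8,0,0],[1.4,0,0],[1.9,0,0],[2.2,0,0],[2.25,0,0],[2.25,0,0]],"yaw":[0,0,0,0,0,0,0],"gripper":[-1,-1,-1,-1,-1,-1,-1]}'
python3 go.py 687 -287.3 237 -1.581
python3 - <<'E'
import numpy as np
from h import *
s=st(); Rm=R.from_euler('xyz',s['eef_rot']).as_matrix(); h=np.array([678.6,-287.5,85])
for th in(1.45,1.28,1.1,.95,.8,.65,.5,.4,.3,.2,.1,.0,-.02):
    p=h+[-150*np.cos(th)+11*np.sin(th)+17.5,0,150*np.sin(th)+11*np.cos(th)+17]; print(th,p.round(1),(Rm.T@(p-s['tool_pos'])/40).round(2))
E
```

```text
clock: 14.1
tool_pos: [684.4, -196.7, 235.6]
eef_rot: [-1.574, 0.003, -1.591]
ft_force: [-0.1, 0.2, -0.3]
finger_gap: 0.5
clock: 14.68
tool_pos: [681.7, -287.7, 235.1]
eef_rot: [-1.574, 0.003, -1.593]
ft_force: [0.8, 0.9, 0.2]
finger_gap: 0.6
t 14.68 pos [ 681.7 -287.7  235.1] rot [-1.574  0.003 -1.593] slide [-0.014 -0.049  0.131] turn [ 0.2  -0.7  -0.17] F [0.8 0.9 0.2] gap 0.6 j [ 0.57  0.75 -0.41  1.25  0.29  1.2   0.13]
1.45 [ 688.9 -287.5  252.2] [-0.01 -0.43  0.18]
1.28 [ 663.6 -287.5  248.9] [ 0.   -0.34 -0.45]
1.1 [ 637.9 -287.5  240.7] [ 0.02 -0.14 -1.1 ]
0.95 [ 617.8 -287.5  230.4] [ 0.03  0.12 -1.6 ]
0.8 [ 599.5 -287.5  217.3] [ 0.04  0.45 -2.05]
0.65 [ 583.3 -287.5  201.5] [ 0.05  0.85 -2.46]
0.5 [ 569.7 -287.5  183.6] [ 0.06  1.3  -2.8 ]
0.4 [ 562.2 -287.5  170.5] [ 0.07  1.62 -2.98]
0.3 [ 556.1 -287.5  156.8] [ 0.07  1.97 -3.13]
0.2 [ 551.3 -287.5  142.6] [ 0.07  2.32 -3.25]
0.1 [ 547.9 -287.5  127.9] [ 0.08  2.69 -3.33]
0.0 [ 546.1 -287.5  113. ] [ 0.08  3.06 -3.38]
-0.02 [ 545.9 -287.5  110. ] [ 0.08  3.14 -3.38]
```

```bash
python3 -m handwheel '{"slide":[[0,-0.2,-0.15],[0,-0.3,-0.4],[0.01,-0.25,-0.75],[0.02,-0.14,-1.1],[0.03,0,-1.4],[0.03,0.12,-1.6],[0.04,0.28,-1.83],[0.04,0.45,-2.05],[0.05,0.65,-2.26],[0.05,0.85,-2.46]],"yaw":[0,0,0,0,0,0,0,0,0,0],"gripper":[-1,-1,-1,-1,-1,-1,-1,-1,-1,-1]}'
python3 - <<'E'
from h import *
s=st(); Rm=R.from_euler('xyz',s['eef_rot']).as_matrix(); h=np.array([678.6,-287.5,85]); print(s['ft_force'])
for th in(.5,.4,.3,.2,.1,.0,-.02):
    p=h+[-150*np.cos(th)+11*np.sin(th)+17.5,0,150*np.sin(th)+11*np.cos(th)+17]; print(th,p.round(1),(Rm.T@(p-s['tool_pos'])/40).round(2))
a=grab('scene','s7.png'); b=grab('side','d7.png')
c=cv2.resize(a[65:225,140:300],None,fx=2.4,fy=2.4,interpolation=2); e=cv2.resize(b[40:200,250:410],None,fx=2.4,fy=2.4,interpolation=2)
cv2.imwrite('pics/c7.png',cv2.convertScaleAbs(np.hstack([c,e]),alpha=1.7))
E
```

```text
clock: 15.52
tool_pos: [583.4, -285.6, 202.6]
eef_rot: [-1.573, 0.003, -1.591]
ft_force: [1.3, 0.2, 2.0]
finger_gap: 0.6
[1.30983109 0.23869526 2.04439755]
0.5 [ 569.7 -287.5  183.6] [ 0.06  0.48 -0.34]
0.4 [ 562.2 -287.5  170.5] [ 0.06  0.8  -0.53]
0.3 [ 556.1 -287.5  156.8] [ 0.06  1.15 -0.68]
0.2 [ 551.3 -287.5  142.6] [ 0.07  1.5  -0.8 ]
0.1 [ 547.9 -287.5  127.9] [ 0.07  1.87 -0.88]
0.0 [ 546.1 -287.5  113. ] [ 0.07  2.24 -0.93]
-0.02 [ 545.9 -287.5  110. ] [ 0.07  2.32 -0.93]
```

View pics/c7.png

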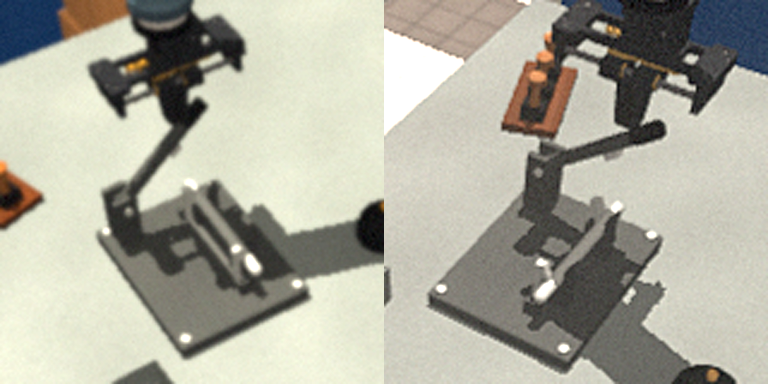

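The lever is following under the fingertips and is about half down, with its grip at (195,110) in the left crop. The rod stays seated, with the knob-like noses closed at (235,250) and (190,185). Continuing down.

```bash
python3 -m handwheel '{"slide":[[0.02,0.25,-0.18],[0.04,0.48,-0.34],[0.06,0.8,-0.53],[0.06,1.15,-0.68],[0.06,1.5,-0.8],[0.07,1.75,-0.86],[0.07,1.95,-0.9],[0.07,2.1,-0.93],[0.07,2.15,-0.93],[0.07,2.15,-0.93]],"yaw":[0,0,0,0,0,0,0,0,0,0],"gripper":[-1,-1,-1,-1,-1,-1,-1,-1,-1,-1]}'; python3 -m handwheel '{"slide":[[0,0.05,0],[0,0.1,0],[0,0.12,0],[0,0.12,0]],"yaw":[0,0,0,0],"gripper":[-1,-1,-1,-1]}'; python3 go.py 546 -287.5 112 -1.59
```

```text
clock: 16.45
tool_pos: [544.0, -287.4, 115.0]
eef_rot: [-1.577, 0.004, -1.591]
ft_force: [-0.7, 0.3, -0.2]
finger_gap: 0.4
clock: 16.78
tool_pos: [544.7, -287.7, 112.8]
eef_rot: [-1.576, 0.003, -1.592]
ft_force: [-5.9, 2.0, 17.7]
finger_gap: 0.3
t 16.78 pos [ 544.7 -287.7  112.8] rot [-1.576  0.003 -1.592] slide [-0.006  0.019  0.034] turn [ 0.31 -0.09 -0.15] F [-5.9  2.  17.7] gap 0.3 j [ 0.69  0.69 -0.39  1.7   0.34  0.82  0.12]
```

There is a firm stop at the predicted height of 112.8 mm. I'll retreat and look.

```bash
python3 -m handwheel '{"slide":[[0,-0.1,0],[0,-0.3,0],[0,-0.7,0],[0,-1.3,0],[0,-2,0],[0,-2.7,0],[0,-3.3,-0.4],[0,-3.5,-1],[0,-3.5,-1.5],[0,-3.5,-1.5]],"yaw":[0,0,0,0,0,0,0,0,0,0],"gripper":[-1,-1,-1,-1,-1,-1,-1,-1,-1,-1]}'
python3 - <<'E'
from h import *
a=grab('scene','s8.png'); b=grab('side','d8.png')
c=cv2.resize(a[95:215,160:290],None,fx=3,fy=3,interpolation=2); e=cv2.resize(b[80:200,250:380],None,fx=3,fy=3,interpolation=2)
cv2.imwrite('pics/c8.png',cv2.convertScaleAbs(np.hstack([c,e]),alpha=1.7))
S,D=Cam('s8'),Cam('d8'); o=np.array([578.6,-194.5,0]); Rz=R.from_euler('z',-.01).as_matrix()
for th in(0,.1): P=[o+Rz@np.array([100-170*np.cos(th),-92,85+170*np.sin(th)])]; print(th,(S.proj(P)-[160,95])*3,(D.proj(P)-[250,80])*3+[390,0])
P=[o+Rz@np.array([0,y,60.]) for y in(-100,100)]; print('rod ends',(S.proj(P)-[160,95])*3,(D.proj(P)-[250,80])*3+[390,0])
E
```

```text
clock: 17.62
tool_pos: [482.4, -288.0, 254.2]
eef_rot: [-1.577, 0.001, -1.594]
ft_force: [-0.4, -0.5, -0.9]
finger_gap: 0.2
0 [[228.43187176 100.13851166]] [[747.22775463 143.23817752]]
0.1 [[226.77671585  89.02111006]] [[749.87573542 129.22677286]]
rod ends [[171.63838251 136.44031735]
 [264.37442408 249.81243278]] [[681.87354836 131.34734614]
 [580.88060571 253.66999463]]
```

View pics/c8.png

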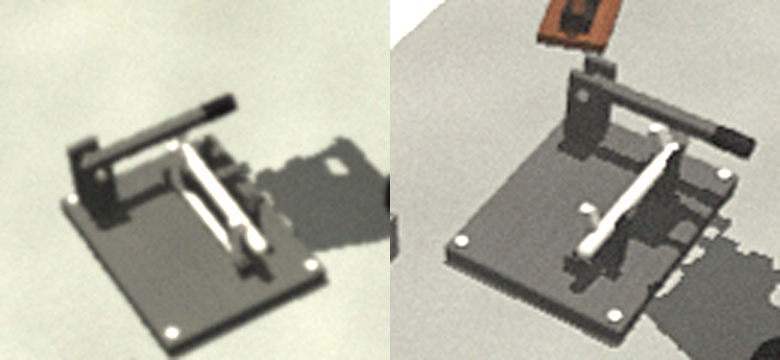

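The grip's end is at (232,102) and (748,147), where a lever at 0 rad should put it. The rod's visible end is within about 5 px (at 3x) of its predicted seat position. The jaw noses, at (655,128) and (587,208) in the side view, are exactly where they were when closed at the start. Handing in.

```bash
python3 -c "
from plant import r
print(r.close_job())"
```

```text
the job is handed in; nothing more can be done
None
```

The rod is in the press with the jaw closed over it and the lever fully down; I handed the job in at about 18 s of the 69 s allowed, and no verdict was reported.

**What I did:** I took the middle-sized rod off the rest and pushed it gently past the jaw to a firm stop. I then let go and swept the lever down to its stop with the closed fingertips. The highest forces read were about 17 N on the rod and 18 N on the lever, but they were only read at the end of each small step.

**Last checks:**
- **Rod:** it stopped with the tool at 60 mm. After release it was about 1–2 mm off the seat across and 1 mm along.
- **Jaw:** in the final pictures both noses are at the same pixels as when the jaw was closed at the start.
- **Lever:** the grip's end is within about 1.5 camera pixels of where 0 rad should put it.
- **Robot:** it is clear of everything, about 140 mm above the lever.

**What disagreed or wasn't checked:**
- A height for the rod from two wrist views came out at 67 mm. I dropped it because the two views lay almost one above the other. The scene and side cameras gave 44 mm, against 42 mm in the text.
- One "screw" in the first press fit was really a jaw nose. I left it out and took the press position from the plate edges in the wrist view, which showed the plate about 2 mm narrower than stated.
- I did not measure the pen, bell, bin and clip at the end. I planned the moves to stay clear of them and felt no unexpected contact.

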